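# Put the primed panel up on the table easel

### The arm

A 7-joint arm with a two-finger parallel gripper is mounted at the origin on the work surface. World frame = base frame: x ahead of the robot, y to its left, z up, the work surface at z = 0. Lengths are in m, angles in rad, forces in N, time in s.
With the tool pointing down it reaches from about 0.4 to 0.925 m from the base axis. Payload 4.1 kg.
Tool frame: the origin (TCP) lies at the very end of the fingers, on their centre line; the grasp point (between the pads) lies 19 mm behind it; z points along the fingers, y is the line along which they close (so a half turn about z gives the same grasp; the last joint's range is limited). The gripper opens to 85 mm and grips with 20 to 120 N. Pads are 22 mm wide; open, the fingers measure 114 mm over their backs; the gripper's body (76 mm by 85 mm) begins 54 mm behind the grasp point. The pads swing forward as they close: fully open they stand 13 mm farther back than shut.
Start: joints at [-1.336, 0.398, 0.045, 1.537, -0.019, 1.207, -0.051], TCP at [0.213, 0.614, 0.231] pointing down, gripper open.
Joint ranges: [-2.82, 2.82], [-0.49, 2.23], [-1.37, 1.46], [0, 2.46], [-1.36, 4.5], [0.23, 2], [-2.94, 2.94]. Speed limits (rad/s): [2.57, 2.57, 3.14, 3.14, 3.14, 3.14, 3.14].

### API

Orientations are given as a unit quaternion [x, y, z, w].
In Python, from bench import robot gives the robot as it stands.
- The arm moves only by the tool send_rows, never from a script. Its argument "increments" is a list of rows, each a list of 7 numbers: the turn, a rotation vector about the tool's x, y, z as a fraction of full scale, then the shift along the tool's x, y, z as a fraction of full scale, then the opening, from -1 (shut) to 1 (fully open). A call has 1 to 10 rows; each row is the pose to reach, as a shift and turn from the pose commanded when the call began, along the tool's axes at that moment; what a row does not reach only later rows make up. Full scale, the value 1, is 8 cm for a shift and 90 degrees for a turn. A row lasts 1/8 s, in which the tool goes at most 62.5 mm and 10.7 degrees, less where a joint would pass 70% of its speed; a pose out of reach is approached as far as the arm can. A call with a number of a shift or a turn outside -1 to 1 is refused whole. A call with a gripper value outside its range is refused whole. The fingers move at their own pace and stop on an object; "force" is the grip in N (left out, the last holds). Time passes only in rows, so rows that repeat a pose let the fingers close. It gives the time, the measured TCP pose, the force, the opening and the grip force at its end, in the units of the state.
- robot.get_state(): the state, without advancing time (a new reading comes with each control period).
- robot.grab_frame(name): name is "scene" or "top"; returns a dict with "img" (480x640x3 uint8, red, green, blue), "range_z" (480x640 float32, m along the optical axis (not along the pixel's ray), 0 where there is no reading), "camera_matrix" (3x3 intrinsics, pixels), "world_to_cam" (4x4, takes a point from world to camera coordinates). Camera axes: x right, y down, z forward; pixel columns grow to the right and rows downward; lengths in m; the calibration is good to about 2 mm. A picture is of the moment at which its call begins.
- robot.job_done(): hands the job in; it is judged then, once.
The state is a dict: "time": time; "qpos": joint angles; "joint_vel": joint speeds; "joint_efforts": joint torques, N m; "ee_pos": TCP position; "orientation": TCP orientation; "wrist_force": force on the tool from outside, world axes, zero at the start; "moment": the same for the moment, N m; "width": opening from 0.0 (shut) to 1.0 (fully open); "finger_force": force on a finger pad.
Only numpy, scipy, OpenCV 4.12 (cv2) and the standard library are available. Lean on these libraries where they do the work, as an engineer would, in place of code of your own. Each camera call takes 0.05 s, during which the arm holds its last target. There are 200 camera calls.

### The job

Draw the white-primed panel straight up out of the light wire stand, without tipping the stand or dragging it along, and set it in the easel's tray, centred on the mast with its white face outwards. Tip it back to lie flat against the mast, let go of it, then slide the top clamp down the mast until it sits on the panel's top edge. Handle it all gently, leave the terracotta panel standing in its slot, and do not disturb the can, the brush jar or the tape measure.

Things in the scene. Friction and masses are not known exactly. Their poses are not given: they have to be found in the camera images.
- stand: Loose, light (90 g) two-slot stand of bare aluminium wire, 101 mm deep (x), 89 wide (y), 88 tall. Slots 21 mm wide lie between pairs of upright wire hoops, centred at x = -30 and x = +30 mm, y = 0. The hoops reach 88 mm, so a panel is free after rising 80 mm. A sideways pull drags or tips it. Origin: centre of its underside, z up.
- white_panel: Panel to put up: wooden board 18 mm thick (x), 120 wide (y), 140 tall (z), about 190 g; the face to its own -x and the edges are white, the back bare wood. Origin: centre of its underside. Starts upright in either slot of the stand, underside 9 mm above the table, axes parallel to the stand's, white face roughly towards the robot. 42 mm are free between the two panels.
- white_face (a point): Centre of the white face: 9 mm before and 70 mm above the panel's origin; same axes as the panel.
- white_top (a point): Centre of the panel's top edge, 140 mm above its origin; same axes as the panel.
- red_panel: The other panel, the same board with terracotta-coloured face and edges, in the other slot of the stand; it stays there. Origin: centre of its underside.
- easel: Wooden table easel, fixed. Front looks to its -x, y along the tray. Level tray 210 mm wide, top 30 mm above the table, from the mast's foot (x = 0) forward to an 8 mm high lip at x = -54 mm. Mast: one batten 40 wide, 18 thick, 330 long, leaning back 18 degrees to +x; h above the tray its front face is at x = 0.325 h, y = 0. Origin: on the table under the line where mast face meets tray.
- clamp (a joint): Sliding top clamp, m along the mast: 0 = its underside 110 mm above the tray along the mast; grows upwards, stop at 0.185. About 4 N of friction holds it where it is left; pushing down (along the mast or straight down) moves it. Starts well above the panel; reads about 0.030 when on the top edge of a panel lying flat on the mast with its foot at the mast's foot.
- clamp_pad (a point): On the clamp's cork-lined underside, 12 mm before the mast's front face, on the mast's centre line. Its z axis runs up along the mast, x square to the mast's front face (backwards), y along the tray.
- clamp_top (a point): Middle of the top of the clamp's wooden nose, the place to push it down: 16 mm before the mast's front face and 21 mm above the underside along the mast. The nose is 46 mm wide and stands 30 mm out from the mast's front face. Same axes as clamp_pad.
- gesso_can: White and black gesso can, 100 mm diameter, 120 mm tall, about 1 kg, loose. Origin: centre of its underside. Leave it alone.
- brush_jar: Glass jar, 72 mm diameter, 95 mm tall, with brushes reaching 180 mm, loose. Origin: centre of its underside. Leave it alone.
- tape_measure: Yellow tape measure, 66 x 36 mm, 66 mm tall, loose. Origin: centre of its underside. Leave it alone.
Things that resemble listed ones, but are neither listed nor needed, are in the scene too. What is shaped like the stand but purple or red is not meant.

How it is judged:
On the way, in this order (a step that is already met when the one before it is completed fails the run):
1. the white panel has been drawn clear of the stand, which still stands where it was (z of white_panel in the frame of stand above 0.1 m and angle between stand's own z axis and vertical below 0.06 rad and distance of stand from where it was at the start of the episode below 0.015 m), for 0.1 s.
2. the white panel stands in the tray leaning flat back against the mast, centred, white face outwards, let go, with the clamp not yet on it (x of white_panel in the frame of easel between -0.035 and 0.004 m and y of white_panel in the frame of easel between -0.015 and 0.015 m and z of white_panel in the frame of easel between 0.022 and 0.04 m and angle between the z axis of white_panel and the z axis of clamp_pad, either way round below 0.12 rad and angle between the y axis of white_panel and the y axis of easel, either way round below 0.12 rad and x of white_face in the frame of clamp_pad below -0.002 m and angle between white_panel's own z axis and vertical below 0.6 rad and contact force between white_panel and the fingers below 0.1 N and z of white_top in the frame of clamp_pad below -0.02 m), for 0.2 s.
At the end, for the whole second after the job is handed in: White panel on the tray, centred within 15 mm, flat against the mast (7 degrees), white face outwards, at rest, let go; clamp underside on its top edge within 4 mm; wire stand upright (3.5 degrees) within 15 mm of its start, terracotta panel upright in its slot (x of white_panel in the frame of easel between -0.035 and 0.004 m and y of white_panel in the frame of easel between -0.015 and 0.015 m and z of white_panel in the frame of easel between 0.022 and 0.04 m and angle between the z axis of white_panel and the z axis of clamp_pad, either way round below 0.12 rad and angle between the y axis of white_panel and the y axis of easel, either way round below 0.12 rad and x of white_face in the frame of clamp_pad below -0.002 m and angle between white_panel's own z axis and vertical below 0.6 rad and contact force between white_panel and the fingers below 0.1 N and z of white_top in the frame of clamp_pad between -0.004 and 0.004 m and linear speed of white_panel below 0.01 m/s and angle between stand's own z axis and vertical below 0.06 rad and distance of stand from where it was at the start of the episode below 0.015 m and angle between red_panel's own z axis and vertical below 0.15 rad and z of red_panel in the frame of stand below 0.02 m); the robot touches nothing.
It fails at once if the white panel is dropped (moves at over 0.45 m/s while the fingers do not touch it) (linear speed of white_panel above 0.45 m/s and contact force between white_panel and the fingers below 0.1 N).
It fails at once if the wire stand tips by more than 7 degrees or is dragged or lifted more than 15 mm (angle between stand's own z axis and vertical above 0.12 rad or distance of stand from where it was at the start of the episode above 0.015 m).
It fails at once if the terracotta panel is disturbed (more than 30 mm or 11 degrees) (distance of red_panel from where it was at the start of the episode above 0.03 m or angle between red_panel's own z axis and vertical above 0.2 rad).
It fails at once if the can, the brush jar or the tape measure is pushed more than 30 mm (distance of any of gesso_can, brush_jar, tape_measure from where it was at the start of the episode above 0.03 m).
It fails at once if the white panel is banged or squeezed against the easel or clamp with more than 80 N (contact force between white_panel and easel above 80 N).
It also fails if it takes over 61 s, if anything falls off the work surface, if the arm or the gripper's body presses on something with over 40 N, if the wrist force passes 120 N, or if a joint passes its speed limit or range.

## Working session

There is one attempt and no reset: what is moved stays moved. The work goes in short steps, Python scripts to look and compute and a tool call to move; the robot and the scene stay as the last step left them, time stands still between calls to the robot, and variables do not carry over. Pictures are saved under pics/ and viewed, at most 10 in all, crops included, and the job is handed in when it is done.

Besides the shell and the picture viewer there is one more tool, called after "Request:" by a JSON object that holds its "name" and its "arguments", one argument or row to a line. send_rows: Moves the arm, as the interface text tells. Shift numbers are shares of 8 cm and turn numbers shares of 90 degrees, none past 1 either way. Its arguments: {"type":"object","properties":{"increments":{"type":"array"},"force":{"type":"number"}},"required":["increments"]}

```bash
mkdir -p pics
cat > h.py <<'E'
import numpy as np, cv2
from bench import robot
from scipy.spatial.transform import Rotation as R
def grab(n, save=None):
    f=robot.grab_frame(n)
    if save: cv2.imwrite('pics/'+save, f['img'][:,:,::-1])
    return f
def world(f):
    K=f['camera_matrix'];z=f['range_z'];v,u=np.mgrid[:480,:640]
    p=np.stack([(u-K[0,2])/K[0,0]*z,(v-K[1,2])/K[1,1]*z,z,np.ones_like(z)],-1)
    w=p@np.linalg.inv(f['world_to_cam']).T
    w=w[...,:3]; w[z==0]=np.nan
    return w
def tgt(pos,Rm):
    "shift/turn fractions from current measured pose"
    s=robot.get_state();R0=R.from_quat(s['orientation'])
    d=R0.inv().apply(np.array(pos)-s['ee_pos'])/0.08
    r=(R0.inv()*R.from_matrix(Rm)).as_rotvec()/(np.pi/2)
    return np.round(r,3),np.round(d,3)
E
python3 - <<'E'
from h import *
for n in('scene','top'):
    f=grab(n,n+'0.png'); np.savez('/tmp/'+n,w=world(f),img=f['img'])
    print(n,f['world_to_cam'].round(3).tolist())
s=robot.get_state();print(s)
E
```

```text
scene [[-0.743, 0.669, -0.01, 0.354], [0.536, 0.587, -0.606, -0.285], [-0.399, -0.456, -0.795, 1.496], [0.0, 0.0, 0.0, 1.0]]
top [[0.015, -1.0, -0.001, 0.101], [-0.985, -0.014, -0.174, 0.571], [0.174, 0.003, -0.985, 1.31], [0.0, 0.0, 0.0, 1.0]]
{'time': 0.1, 'qpos': array([-1.33602736,  0.39914283,  0.04502419,  1.53772595, -0.01873731,
        1.20688052, -0.05069831]), 'joint_vel': array([-8.96091673e-04, -8.14686601e-04,  7.47115125e-05, -2.17861320e-03,
        1.26951237e-03,  6.40877341e-04,  9.55072309e-04]), 'joint_efforts': array([ 3.28092727e-03, -4.76262403e+01,  1.36998218e+00, -2.54950404e+01,
        1.18904246e-02,  4.99493501e-03, -1.49658632e-05]), 'ee_pos': array([0.21272118, 0.6136245 , 0.23036353]), 'orientation': array([ 1.66055607e-01,  9.86116009e-01, -8.61383068e-04, -1.03405501e-04]), 'wrist_force': array([0.64265966, 0.81987152, 0.21603289]), 'moment': array([-0.03396942,  0.05184935,  0.02232793]), 'finger_force': 0.0, 'width': 0.9974420260293048}
```

View pics/scene0.png

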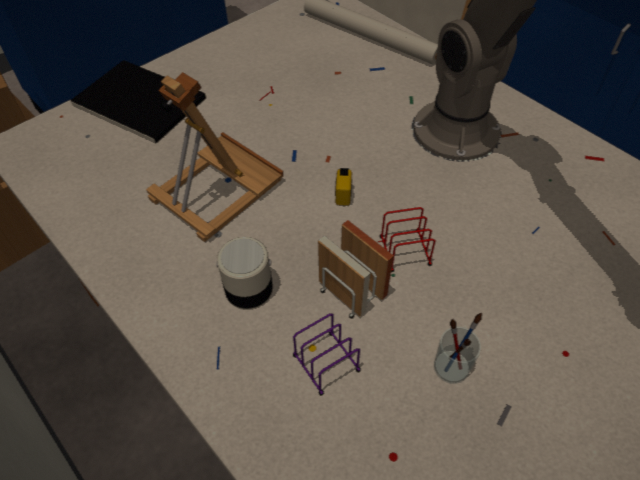

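View pics/top0.png

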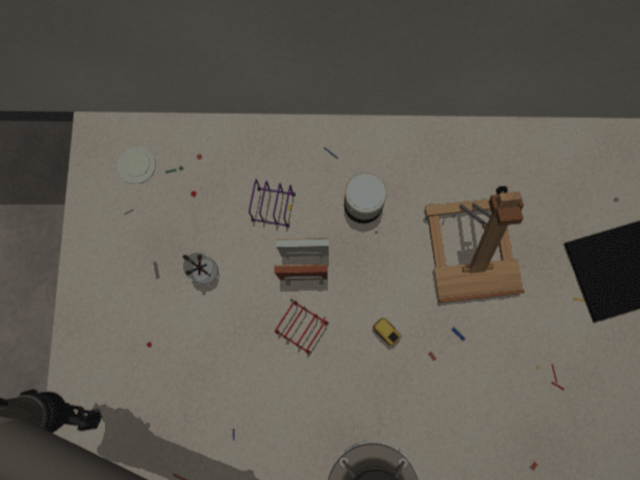

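The aluminium stand holds the two panels: in the top view the white edge is at (301,245), far slot, and the terracotta edge at (301,271), near slot. Lookalikes are the purple stand (272,205), the red stand (302,327) and the white lid (136,165); the easel is at (478,250). I choose the panel at (301,245) and check it in a crop while measuring.

Run:
```python
from h import *
t=np.load('/tmp/top.npz');w=t['w'];im=t['img']
def at(u,v,d=w): return d[v,u].round(3)
def rect(m,name):
    p=w[m];c,sz,a=cv2.minAreaRect(p[:,:2].astype(np.float32)); print(name,len(p),np.round(c,4),np.round(sz,4),round(a,2),'zmed',np.median(p[:,2]).round(4))
box=np.zeros((480,640),bool);box[225:290,265:340]=1
top=box&(w[...,2]>.138)&(w[...,2]<.16)
hsv=cv2.cvtColor(im,cv2.COLOR_RGB2HSV)
rect(top&(hsv[...,1]<70),'white'); rect(top&(hsv[...,1]>120),'red')
# easel tray
b=np.zeros((480,640),bool);b[255:305,425:530]=1
rect(b&(w[...,2]>.022)&(w[...,2]<.034),'tray');rect(b&(w[...,2]>.0345)&(w[...,2]<.045),'lip')
# mast: points with z .06-.3
b[:]=0;b[180:275,460:530]=1
m=b&(w[...,2]>.06)&(w[...,2]<.36)
for z in np.arange(.05,.38,.02):
    q=w[b&(abs(w[...,2]-z)<.01)]
    if len(q): print(z.round(2),len(q),'x',np.percentile(q[:,0],[2,50,98]).round(3),'y',np.percentile(q[:,1],[2,50,98]).round(3))
for n,(u,v) in dict(can=(365,190),jar=(205,270),tape=(386,330),clamp=(510,214)).items(): print(n,at(u,v))
s=np.load('/tmp/scene.npz')
a=cv2.resize(s['img'][200:330,280:440],(640,520));c=cv2.resize(s['img'][70:230,140:300],(560,520))
cv2.imwrite('pics/c1.png',np.hstack([a[:, :400],c[:, :400]])[...,::-1])
```

```text
white 449 [0.5433 0.1712] [0.0785 0.1191] 0.85 zmed 0.1479
red 387 [0.5105 0.1735] [0.0173 0.1159] 2.8 zmed 0.1486
tray 2370 [ 0.5191 -0.2589] [0.1142 0.2108] 7.19 zmed 0.0291
lip 419 [ 0.5032 -0.2603] [0.0844 0.2094] 8.28 zmed 0.0375
0.05 148 x [0.526 0.534 0.695] y [-0.293 -0.249 -0.218]
0.07 98 x [0.532 0.539 0.686] y [-0.274 -0.249 -0.218]
0.09 110 x [0.539 0.546 0.676] y [-0.273 -0.25  -0.22 ]
0.11 110 x [0.546 0.552 0.664] y [-0.272 -0.249 -0.221]
0.13 115 x [0.553 0.559 0.655] y [-0.271 -0.25  -0.222]
0.15 117 x [0.558 0.565 0.645] y [-0.271 -0.247 -0.224]
0.17 115 x [0.565 0.571 0.631] y [-0.269 -0.241 -0.224]
0.19 110 x [0.572 0.578 0.621] y [-0.27  -0.242 -0.226]
0.21 127 x [0.578 0.584 0.611] y [-0.269 -0.241 -0.223]
0.23 114 x [0.584 0.59  0.604] y [-0.269 -0.245 -0.227]
0.25 77 x [0.59  0.595 0.611] y [-0.266 -0.237 -0.228]
0.27 39 x [0.597 0.602 0.613] y [-0.239 -0.229 -0.227]
0.29 36 x [0.603 0.634 0.659] y [-0.253 -0.23  -0.215]
0.31 346 x [0.582 0.617 0.663] y [-0.272 -0.234 -0.215]
0.33 551 x [0.586 0.611 0.64 ] y [-0.272 -0.246 -0.218]
0.35 108 x [0.623 0.629 0.641] y [-0.262 -0.243 -0.226]
can [0.707 0.026 0.116]
jar [0.525 0.423 0.003]
tape [ 0.379 -0.028  0.067]
clamp [ 0.601 -0.248  0.325]
```

View pics/c1.png

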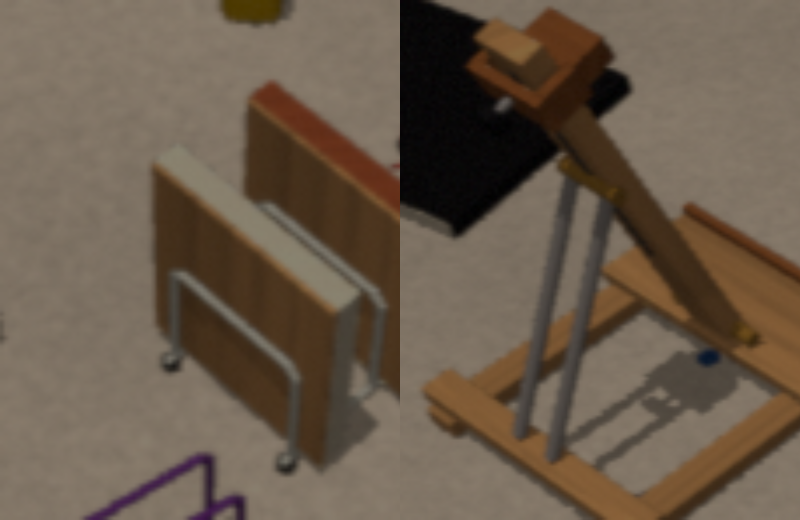

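```bash
cat > m.py <<'E'
from h import *
t=np.load('/tmp/top.npz');w=t['w'];s=np.load('/tmp/scene.npz');ws=s['w']
X,Y,Z=np.moveaxis(w,-1,0)
def rect(p,name):
    c,sz,a=cv2.minAreaRect(p[:,:2].astype(np.float32)); print(name,len(p),np.round(c,4),np.round(sz,4),round(a,2),'zmed',np.median(p[:,2]).round(4))
for d,n in((w,'top'),(ws,'scene')):
    A,B,C=np.moveaxis(d,-1,0)
    rect(d[(A>.545)&(A<.6)&(B>.1)&(B<.25)&(C>.143)&(C<.154)],n+' white')
    rect(d[(A>.48)&(A<.54)&(B>.1)&(B<.25)&(C>.143)&(C<.154)],n+' red')
    rect(d[(A>.45)&(A<.53)&(B>-.38)&(B<-.14)&(C>.034)&(C<.042)],n+' lip')
    rect(d[(A>.45)&(A<.58)&(B>-.38)&(B<-.14)&(C>.024)&(C<.033)],n+' tray')
    q=d[(A>.5)&(A<.62)&(B>-.29)&(B<-.21)&(C>.06)&(C<.25)]
    q=q[abs(q[:,0]-(.534+.325*(q[:,2]-.05)))<.012]
    for _ in range(4):
        M=np.c_[q[:,1:],np.ones(len(q))];k=np.linalg.lstsq(M,q[:,0],rcond=None)[0];r=q[:,0]-M@k;q=q[abs(r)<.003]
    print(n,'mast x=%.4f y+%.4f z+%.4f'%tuple(k),len(q))
    for lo,hi in((.06,.12),(.14,.2)):
        g=q[(q[:,2]>lo)&(q[:,2]<hi)]
        if len(g): print('  z',lo,'y',np.percentile(g[:,1],[1,50,99]).round(4))
    g=d[(A>.55)&(A<.68)&(B>-.3)&(B<-.2)&(C>.295)]
    print('clamp z pct',np.percentile(g[:,2],[1,20,50,80,99]).round(3));rect(g[(g[:,0]<.615)],n+' nose')
E
python3 m.py
```

```text
top white 417 [0.5718 0.1716] [0.0197 0.1192] 1.74 zmed 0.148
top red 428 [0.5118 0.1737] [0.019  0.1206] 1.93 zmed 0.1487
top lip 368 [ 0.5005 -0.2616] [0.0774 0.2106] 6.92 zmed 0.0365
top tray 2165 [ 0.5246 -0.2582] [0.1253 0.2108] 7.19 zmed 0.029
top mast x=-0.0414 y+0.3249 z+0.5044 518
  z 0.06 y [-0.2735 -0.2586 -0.235 ]
  z 0.14 y [-0.2709 -0.2548 -0.2317]
clamp z pct [0.298 0.315 0.323 0.334 0.344]
top nose 467 [ 0.5981 -0.2462] [0.0338 0.059 ] 0.03 zmed 0.3224
scene white 618 [0.5712 0.1722] [0.0215 0.1214] 1.96 zmed 0.1497
scene red 584 [0.5109 0.1741] [0.0217 0.1224] 1.72 zmed 0.1495
scene lip 348 [ 0.49   -0.2626] [0.2175 0.0795] 89.87 zmed 0.0371
scene tray 1465 [ 0.5099 -0.2587] [0.0966 0.2142] 8.14 zmed 0.0303
scene mast x=-0.5603 y+0.3498 z+0.3858 175
  z 0.06 y [-0.2559 -0.2351 -0.2304]
  z 0.14 y [-0.2497 -0.2317 -0.2283]
clamp z pct [0.296 0.309 0.321 0.331 0.345]
scene nose 368 [ 0.602  -0.2445] [0.0384 0.0542] 13.06 zmed 0.3237
```

Run:
```python
from h import *
t=np.load('/tmp/top.npz');s=np.load('/tmp/scene.npz')
def pca(p,n):
    c=p.mean(0);u,_,v=np.linalg.svd(p[:,:2]-c[:2],full_matrices=False);a=v[0]*np.sign(v[0][1]);print(n,len(p),c.round(4),'yaw',np.degrees(np.arctan2(-a[0],a[1])).round(2))
for d,n in((t['w'],'top'),(s['w'],'scene')):
    A,B,C=np.moveaxis(d,-1,0)
    for k,(l,h) in dict(white=(.555,.59),red=(.495,.53)).items(): pca(d[(A>l)&(A<h)&(B>.1)&(B<.25)&(C>.144)&(C<.154)],n+k)
    m=(A>.44)&(A<.50)&(B>-.38)&(B<-.14)&(C>.034)&(C<.042);pca(d[m],n+'lip')
    # front and rear tray edges vs y
    m=(A>.42)&(A<.62)&(C>.024)&(C<.042)
    for f,nm in((np.min,'front'),(np.max,'back')):
        ys=np.arange(-.34,-.175,.01);xs=np.array([f(d[...,0][m&(abs(B-y)<.005)&((C<.034)|(nm=='front'))]) if (m&(abs(B-y)<.005)).any() else np.nan for y in ys]);ok=~np.isnan(xs)
        k=np.polyfit(ys[ok],xs[ok],1);print(n,nm,k.round(4),xs.round(3))
```

```text
topwhite 404 [0.5717 0.1714 0.1483] yaw 1.44
topred 420 [0.5118 0.1728 0.1486] yaw 1.33
toplip 285 [ 0.4695 -0.263   0.0371] yaw 6.29
top front [-0.1261  0.4291] [0.472 0.471 0.47  0.468 0.467 0.466 0.464 0.464 0.461 0.461 0.459 0.458
 0.457 0.455 0.454 0.453 0.452]
top back [-0.1252  0.5149] [0.592 0.558 0.556 0.555 0.555 0.552 0.532 0.529 0.526 0.526 0.547 0.544
 0.544 0.544 0.541 0.541 0.566]
scenewhite 601 [0.5714 0.1752 0.1496] yaw 1.91
scenered 573 [0.5115 0.1769 0.1494] yaw 1.81
scenelip 314 [ 0.4682 -0.2546  0.0373] yaw 5.56
scene front [-0.1284  0.4262] [0.469 0.469 0.467 0.466 0.465 0.463 0.465 0.461 0.46  0.457 0.456 0.455
 0.453 0.452 0.454 0.451 0.449]
scene back [-0.2139  0.4954] [0.594 0.569 0.555 0.554 0.553 0.554 0.552 0.549 0.548 0.546 0.545 0.544
 0.543 0.541 0.541 0.54  0.539]
```

Request:
{"name": "send_rows", "arguments": {
  "increments": [
    [0,0,0.1,-0.2,-0.1,-0.2,0.1],
    [0,0,0.2,-0.4,-0.2,-0.5,0.1],
    [0,0,0.3,-0.6,-0.3,-0.8,0.1],
    [0,0,0.4,-0.8,-0.4,-1,0.1],
    [0,0,0.5,-1,-0.5,-1,0.1],
    [0,0,0.6,-1,-0.5,-1,0.1],
    [0,0,0.7,-1,-0.5,-1,0.1],
    [0,0,0.77,-1,-0.5,-1,0.1]
  ],
  "force": 50
}}

```text
time: 1.1
ee_pos: [0.2752, 0.5498, 0.3108]
orientation: [0.699, 0.715, -0.0, 0.0]
wrist_force: [-0.8, -0.1, -0.3]
width: 0.552
finger_force: 0.0
```

```bash
cat >> h.py <<'E'
def axes(yaw,th,lean=0):
    P=(R.from_euler('z',yaw,degrees=True)*R.from_euler('y',lean,degrees=True)).as_matrix()
    t=np.radians(th);X,Y,Z=P.T
    tz=-np.sin(t)*Y-np.cos(t)*Z
    return P,np.c_[np.cross(X,tz),X,tz]
def go(org,yaw,th,lean=0,back=0,yg=.049,zg=.118,lift=(0,0,0)):
    "tool pose for holding panel whose origin is org"
    P,T=axes(yaw,th,lean)
    tcp=np.array(org)+P@[0,yg,zg]+T[:,2]*(.019-back)+np.array(lift)
    r,d=tgt(tcp,T);s=robot.get_state()
    print('t',round(s['time'],2),'tcp',s['ee_pos'].round(4),'goal',tcp.round(4),'turn',r,'shift',d,'q',s['qpos'].round(2),'F',s['wrist_force'].round(1),'w',round(s['width'],3),s['finger_force'])
E
python3 -c "
from h import *
go((.5716,.172,.009),1.6,40,back=.1)"
```

```text
t 1.1 tcp [0.2752 0.5498 0.3108] goal [0.5688 0.273  0.189 ] turn [-0.001 -0.444 -0.003] shift [-3.545  3.587  1.523] q [-1.39  0.3   0.28  1.52 -0.08  1.34 -1.08] F [-0.8 -0.1 -0.3] w 0.552 0.0
```

Request:
{"name": "send_rows", "arguments": {
  "increments": [
    [0,0,0,-0.3,0.3,0,0.1],
    [0,0,0,-0.6,0.6,0,0.1],
    [0,0,0,-1,1,0,0.1],
    [0,0,0,-1,1,0,0.1]
  ]
}}

```text
time: 1.6
ee_pos: [0.3615, 0.4684, 0.3113]
orientation: [0.7, 0.714, -0.0, 0.001]
wrist_force: [-0.3, 0.8, -0.4]
width: 0.551
finger_force: 0.0
```

Request:
{"name": "send_rows", "arguments": {
  "increments": [
    [0,-0.1,0,-0.3,0.3,0,0.1],
    [0,-0.2,0,-0.6,0.6,0,0.1],
    [0,-0.3,0,-1,1,0,0.1],
    [0,-0.4,0,-1,1,0,0.1],
    [0,-0.444,0,-1,1,0,0.1]
  ]
}}

```text
time: 2.22
ee_pos: [0.4383, 0.3968, 0.3088]
orientation: [0.653, 0.675, -0.24, 0.246]
wrist_force: [-1.4, 0.5, 0.4]
width: 0.552
finger_force: 0.0
```

```bash
python3 -c "
from h import *
go((.5716,.172,.009),1.6,40,back=.1)"
```

```text
t 2.23 tcp [0.4383 0.3968 0.3088] goal [0.5688 0.273  0.189 ] turn [-0.     0.002  0.003] shift [-0.257  1.587  2.17 ] q [-1.25  0.62  0.41  1.26  0.23  1.84 -0.82] F [-1.4  0.5  0.4] w 0.552 0.0
```

Request:
{"name": "send_rows", "arguments": {
  "increments": [
    [0,0,0,-0.05,0.3,0.3,0.1],
    [0,0,0,-0.1,0.6,0.7,0.1],
    [0,0,0,-0.13,0.8,1,0.1],
    [0,0,0,-0.13,0.8,1,0.1]
  ]
}}

```text
time: 2.72
ee_pos: [0.5052, 0.3355, 0.2552]
orientation: [0.656, 0.673, -0.24, 0.245]
wrist_force: [0.6, 0.3, -0.5]
width: 0.549
finger_force: 0.0
```

Request:
{"name": "send_rows", "arguments": {
  "increments": [
    [0,0,0,-0.05,0.3,0.3,0.1],
    [0,0,0,-0.1,0.6,0.7,0.1],
    [0,0,0,-0.13,0.8,1,0.1],
    [0,0,0,-0.13,0.8,1,0.1],
    [0,0,0,-0.13,0.8,1,0.1]
  ]
}}

```text
time: 3.35
ee_pos: [0.5701, 0.2824, 0.2026]
orientation: [0.655, 0.675, -0.237, 0.244]
wrist_force: [-0.2, 0.9, -0.2]
width: 0.552
finger_force: 0.0
```

```bash
python3 -c "
from h import *
go((.5716,.172,.009),1.6,40,back=.1)
go((.5716,.172,.009),1.6,40,back=.0)
f=grab('top');g=grab('scene')
a=cv2.resize(f['img'][150:320,220:380],(480,510));b=cv2.resize(g['img'][180:330,280:400],(400,500))
cv2.imwrite('pics/c2.png',np.hstack([a[:500,:400],b])[...,::-1])"
```

```text
t 3.35 tcp [0.5701 0.2824 0.2026] goal [0.5688 0.273  0.189 ] turn [ 0.001 -0.002  0.001] shift [ 0.019 -0.02   0.204] q [-1.04  0.7   0.43  1.37  0.28  1.55 -0.68] F [-0.2  0.9 -0.2] w 0.552 0.0
t 3.35 tcp [0.5701 0.2824 0.2026] goal [0.5706 0.2088 0.1124] turn [ 0.001 -0.002  0.001] shift [ 0.015 -0.022  1.454] q [-1.04  0.7   0.43  1.37  0.28  1.55 -0.68] F [-0.2  0.9 -0.2] w 0.552 0.0
```

View pics/c2.png

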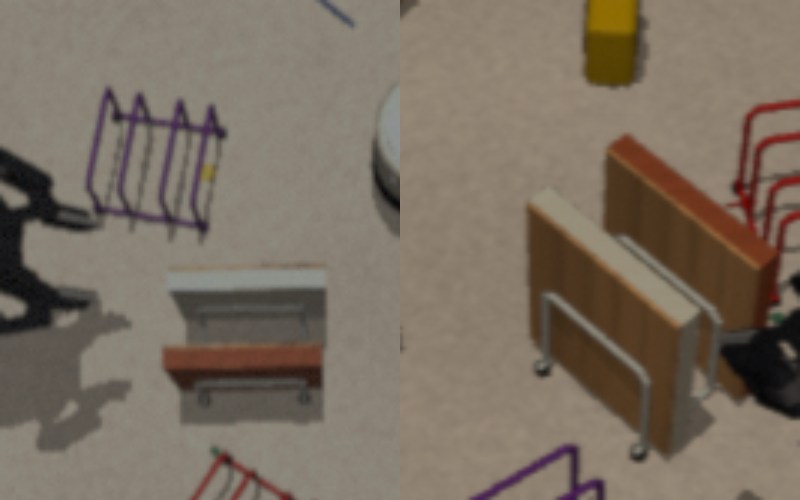

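```bash
python3 -c "
from h import *
for n in('top','scene'):
    f=grab(n);w=world(f);X,Y,Z=np.moveaxis(w,-1,0)
    m=(X>.5)&(X<.64)&(Y>.26)&(Y<.32)&(Z>.17)&(Z<.245)
    p=w[m];P,T=axes(1.6,40);s=robot.get_state();q=(p-s['ee_pos'])@T
    print(n,len(q))
    for lo in(-.05,-.04,-.03,-.02,-.01,0): 
        g=q[(q[:,2]>lo)&(q[:,2]<lo+.01)]
        if len(g): print(lo,len(g),'y<0',np.percentile(g[g[:,1]<0,1],[3,97]).round(4) if (g[:,1]<0).any() else '','y>0',np.percentile(g[g[:,1]>0,1],[3,97]).round(4)if (g[:,1]>0).any() else '','x',np.percentile(g[:,0],[3,97]).round(3))
    A=(X>.53)&(X<.61)&(Y>.1)&(Y<.24)&(Z>.144)&(Z<.154);print('white x mean',w[A].mean(0).round(4))
"
```

```text
top 248
-0.05 41 y<0 [-0.0407 -0.0256] y>0 [0.0243 0.0437] x [-0.013  0.003]
-0.04 52 y<0 [-0.0369 -0.0236] y>0 [0.0229 0.0371] x [-0.014  0.01 ]
-0.03 60 y<0 [-0.0369 -0.0237] y>0 [0.0235 0.0357] x [-0.012  0.007]
-0.02 54 y<0 [-0.0362 -0.0241] y>0 [0.0237 0.0378] x [-0.014  0.004]
-0.01 27 y<0 [-0.0325 -0.0235] y>0 [0.0234 0.0303] x [-0.012  0.009]
white x mean [0.5717 0.1723 0.1482]
scene 234
-0.05 26 y<0 [-0.0301 -0.0237] y>0 [0.0237 0.0345] x [-0.013 -0.002]
-0.04 49 y<0 [-0.0295 -0.0237] y>0 [0.0229 0.0359] x [-0.013 -0.001]
-0.03 58 y<0 [-0.0304 -0.0234] y>0 [0.0239 0.0366] x [-0.013  0.001]
-0.02 67 y<0 [-0.0285 -0.0233] y>0 [0.024  0.0362] x [-0.012  0.004]
-0.01 26 y<0 [-0.0262 -0.0232] y>0 [0.0278 0.0294] x [-0.012  0.004]
white x mean [0.5715 0.1746 0.1496]
```

Kinematics and cameras agree; the fingers straddle the white edge centrally, so I go in.

Request:
{"name": "send_rows", "arguments": {
  "increments": [
    [0,0,0,0.015,-0.02,0.25,0.1],
    [0,0,0,0.015,-0.02,0.5,0.1],
    [0,0,0,0.015,-0.02,0.75,0.1],
    [0,0,0,0.015,-0.02,0.95,0.1],
    [0,0,0,0.015,-0.02,0.95,0.1]
  ]
}}

```text
time: 4.18
ee_pos: [0.5702, 0.2308, 0.1426]
orientation: [0.655, 0.673, -0.239, 0.245]
wrist_force: [0.3, 0.2, 0.9]
width: 0.545
finger_force: 0.0
```

Request:
{"name": "send_rows", "arguments": {
  "increments": [
    [0,0,0,0,0,0.25,0.1],
    [0,0,0,0,0,0.5,0.1],
    [0,0,0,0,0,0.5,0.1],
    [0,0,0,0,0,0.5,0.1]
  ]
}}

```text
time: 4.68
ee_pos: [0.572, 0.2073, 0.1131]
orientation: [0.655, 0.674, -0.237, 0.245]
wrist_force: [0.5, 0.2, 0.4]
width: 0.547
finger_force: 0.0
```

```bash
python3 -c "
from h import *
go((.5716,.172,.009),1.6,40)"
```

```text
t 4.67 tcp [0.572  0.2073 0.1131] goal [0.5706 0.2088 0.1124] turn [ 0.001 -0.001 -0.   ] shift [ 0.02  -0.017 -0.005] q [-0.99  0.73  0.44  1.56  0.3   1.32 -0.7 ] F [0.5 0.2 0.4] w 0.547 0.0
```

Request:
{"name": "send_rows", "arguments": {
  "increments": [
    [0,0,0,0.02,-0.02,0,0.1],
    [0,0,0,0.02,-0.02,0,-0.4],
    [0,0,0,0.02,-0.02,0,-0.55],
    [0,0,0,0.02,-0.02,0,-0.7],
    [0,0,0,0.02,-0.02,0,-1],
    [0,0,0,0.02,-0.02,0,-1],
    [0,0,0,0.02,-0.02,0,-1]
  ]
}}

```text
time: 5.55
ee_pos: [0.57, 0.2074, 0.1116]
orientation: [0.655, 0.674, -0.238, 0.245]
wrist_force: [-0.4, 2.9, 2.5]
width: 0.208
finger_force: 49.4
```

```bash
python3 -c "
from h import *
go((.5716,.172,.009),1.6,40,lift=(0,0,.06))"
```

```text
t 5.55 tcp [0.57   0.2074 0.1116] goal [0.5706 0.2088 0.1724] turn [ 0.    -0.001 -0.   ] shift [-0.476  0.008 -0.595] q [-1.    0.73  0.44  1.56  0.3   1.31 -0.71] F [-0.4  2.9  2.5] w 0.208 49.38079833984375
```

Request:
{"name": "send_rows", "arguments": {
  "increments": [
    [0,0,0,-0.04,0,-0.048,-1],
    [0,0,0,-0.1,0,-0.12,-1],
    [0,0,0,-0.17,0,-0.2,-1],
    [0,0,0,-0.24,0,-0.287,-1],
    [0,0,0,-0.32,0,-0.383,-1],
    [0,0,0,-0.402,0,-0.479,-1],
    [0,0,0,-0.402,0,-0.479,-1]
  ]
}}

```text
time: 6.42
ee_pos: [0.5704, 0.2073, 0.1625]
orientation: [0.656, 0.674, -0.237, 0.245]
wrist_force: [0.2, 0.3, -2.7]
width: 0.203
finger_force: 48.9
```

```bash
python3 -c "
from h import *
go((.5716,.172,.009),1.6,40,lift=(0,0,.13))
f=grab('top');g=grab('scene')
a=cv2.resize(f['img'][190:320,240:370],(400,400));b=cv2.resize(g['img'][200:330,280:410],(400,400))
cv2.imwrite('pics/c3.png',np.hstack([a,b])[...,::-1])"
```

```text
t 6.42 tcp [0.5704 0.2073 0.1625] goal [0.5706 0.2088 0.2424] turn [ 0.001 -0.001 -0.001] shift [-0.627  0.005 -0.779] q [-1.    0.67  0.45  1.54  0.31  1.39 -0.68] F [ 0.2  0.3 -2.7] w 0.203 48.937575817108154
```

View pics/c3.png

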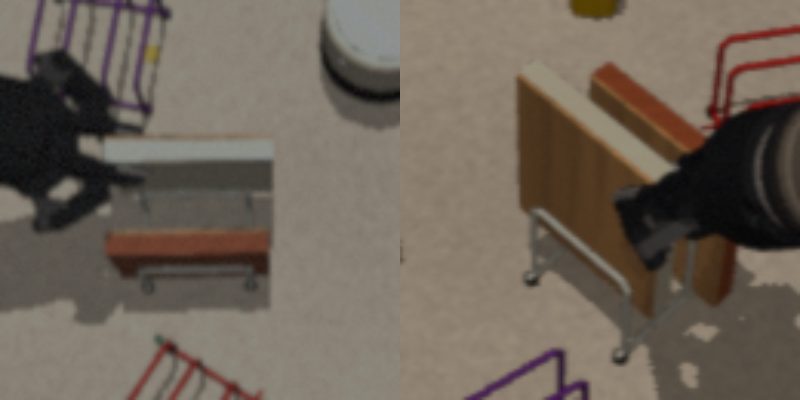

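The picture shows the panel risen about 50 mm and the stand still in place. I keep lifting.

Request:
{"name": "send_rows", "arguments": {
  "increments": [
    [0,0,0,-0.08,0,-0.1,-1],
    [0,0,0,-0.17,0,-0.2,-1],
    [0,0,0,-0.26,0,-0.31,-1],
    [0,0,0,-0.36,0,-0.43,-1],
    [0,0,0,-0.46,0,-0.55,-1],
    [0,0,0,-0.56,0,-0.67,-1],
    [0,0,0,-0.64,0,-0.77,-1],
    [0,0,0,-0.64,0,-0.77,-1],
    [0,0,0,-0.64,0,-0.77,-1]
  ]
}}

```text
time: 7.65
ee_pos: [0.5695, 0.2074, 0.241]
orientation: [0.655, 0.674, -0.238, 0.245]
wrist_force: [-0.0, 0.1, -2.6]
width: 0.199
finger_force: 49.0
```

```bash
cat > held.py <<'E'
from h import *
# where the held panel is, in tool axes: top edge points from both cameras
s=robot.get_state();T=R.from_quat(s['orientation']).as_matrix();_,T0=axes(0,40)
for n in('top','scene'):
    w=world(grab(n))
    # nominal panel frame from the tool
    t=np.radians(40);Xp=T[:,1];Yp=np.cos(t)*T[:,0]-np.sin(t)*T[:,2];Zp=-np.sin(t)*T[:,0]-np.cos(t)*T[:,2]
    P=np.c_[Xp,Yp,Zp];org=s['ee_pos']-T[:,2]*.019-P@[0,.049,.118]
    q=(w-org)@P
    m=(abs(q[...,0])<.012)&(abs(q[...,1])<.07)&(abs(q[...,2]-.14)<.008)&~((q[...,1]>.02)&(abs(q[...,0])>.0085))
    g=q[m]
    k=np.polyfit(g[:,1],g[:,2],1)
    print(n,len(g),'org',org.round(4),'top mean',g.mean(0).round(4),'y range',np.percentile(g[:,1],[1,99]).round(4),'roll deg',np.degrees(np.arctan(k[0])).round(2),'z at 0',k[1].round(4))
E
python3 held.py; python3 -c "
from h import *
go((.5716,.172,.009),1.6,40,lift=(0,0,.13))"
```

```text
top 515 org [0.5705 0.1707 0.1376] top mean [-0.0002 -0.0002  0.1401] y range [-0.0589  0.0601] roll deg 0.17 z at 0 0.1401
scene 674 org [0.5705 0.1707 0.1376] top mean [ 0.0011 -0.0032  0.1409] y range [-0.0567  0.0515] roll deg 0.29 z at 0 0.1409
t 7.75 tcp [0.5695 0.2073 0.2409] goal [0.5706 0.2088 0.2424] turn [-0.001 -0.     0.   ] shift [ 0.001  0.014 -0.027] q [-1.01  0.59  0.47  1.47  0.33  1.52 -0.62] F [ 0.6  0.1 -2.4] w 0.202 49.00721848011017
```

```bash
cat >> h.py <<'E'
def E(x,y,z): return np.array([.5245,-.257,0])+R.from_euler('z',7.2,degrees=True).apply([x,y,z])
E
python3 -c "
from h import *
go(E(-.05,0,.13),7.2,40)"
```

```text
t 7.75 tcp [0.5695 0.2073 0.2409] goal [ 0.4703 -0.2268  0.2334] turn [-0.041 -0.    -0.047] shift [-4.069 -1.389  3.535] q [-1.01  0.59  0.47  1.47  0.33  1.52 -0.62] F [ 0.6  0.1 -2.4] w 0.202 49.00721848011017
```

Request:
{"name": "send_rows", "arguments": {
  "increments": [
    [0,0,0,-0.12,-0.04,0.1,-1],
    [0,0,0,-0.32,-0.11,0.27,-1],
    [0,0,0,-0.54,-0.18,0.45,-1],
    [0,0,0,-0.76,-0.26,0.64,-1],
    [0,0,0,-1,-0.34,0.84,-1]
  ]
}}

```text
time: 8.38
ee_pos: [0.5448, 0.1003, 0.2413]
orientation: [0.655, 0.673, -0.239, 0.245]
wrist_force: [-0.8, 0.4, -1.7]
width: 0.207
finger_force: 49.0
```

Request:
{"name": "send_rows", "arguments": {
  "increments": [
    [-0.005,0,-0.005,-0.22,-0.08,0.19,-1],
    [-0.01,0,-0.01,-0.45,-0.15,0.38,-1],
    [-0.015,0,-0.017,-0.72,-0.25,0.61,-1],
    [-0.02,0,-0.023,-1,-0.34,0.84,-1]
  ]
}}

```text
time: 8.88
ee_pos: [0.5202, -0.0051, 0.2411]
orientation: [0.639, 0.689, -0.232, 0.251]
wrist_force: [-0.0, 0.2, -2.2]
width: 0.208
finger_force: 49.0
```

```bash
python3 -c "
from h import *
go(E(-.05,0,.13),7.2,40)"
```

```text
t 8.88 tcp [ 0.5202 -0.0051  0.2411] goal [ 0.4703 -0.2268  0.2334] turn [-0.021 -0.    -0.025] shift [-2.021 -0.829  1.818] q [-0.94  0.32  0.56  1.88  0.52  1.26 -0.53] F [-0.   0.2 -2.2] w 0.208 48.99947226047516
```

Request:
{"name": "send_rows", "arguments": {
  "increments": [
    [-0.005,0,-0.005,-0.22,-0.09,0.19,-1],
    [-0.01,0,-0.01,-0.45,-0.18,0.4,-1],
    [-0.015,0,-0.017,-0.72,-0.3,0.64,-1],
    [-0.02,0,-0.023,-1,-0.41,0.9,-1]
  ]
}}

```text
time: 9.38
ee_pos: [0.4957, -0.1145, 0.2372]
orientation: [0.622, 0.704, -0.226, 0.257]
wrist_force: [-0.0, -0.1, -2.1]
width: 0.204
finger_force: 49.0
```

Request:
{"name": "send_rows", "arguments": {
  "increments": [
    [0,0,0,-0.25,-0.1,0.22,-1],
    [0,0,0,-0.5,-0.21,0.45,-1],
    [0,0,0,-0.77,-0.32,0.7,-1],
    [0,0,0,-1,-0.41,0.9,-1],
    [0,0,0,-1,-0.41,0.9,-1],
    [0,0,0,-1,-0.41,0.9,-1]
  ]
}}

```text
time: 10.12
ee_pos: [0.4778, -0.2229, 0.2334]
orientation: [0.622, 0.704, -0.225, 0.257]
wrist_force: [0.4, -0.3, -3.1]
width: 0.203
finger_force: 49.1
```

```bash
python3 -c "
from h import *
go(E(-.05,0,.13),7.2,40)
go(E(-.03,0,.06),7.2,40,18)"; python3 held.py
```

```text
t 10.12 tcp [ 0.4778 -0.2229  0.2334] goal [ 0.4703 -0.2268  0.2334] turn [ 0.001 -0.001 -0.002] shift [-0.028 -0.1    0.023] q [-0.73  0.15  0.72  2.1   0.73  0.99 -0.33] F [ 0.4 -0.3 -3.1] w 0.203 49.14248585700989
t 10.12 tcp [ 0.4778 -0.2229  0.2334] goal [ 0.5218 -0.2203  0.1584] turn [ 0.154 -0.001 -0.13 ] shift [0.576 0.547 0.743] q [-0.73  0.15  0.72  2.1   0.73  0.99 -0.33] F [ 0.4 -0.3 -3.1] w 0.203 49.14248585700989
top 528 org [ 0.4826 -0.2593  0.1299] top mean [0.0007 0.0005 0.1401] y range [-0.0574  0.0608] roll deg -0.29 z at 0 0.1401
scene 358 org [ 0.4826 -0.2593  0.1299] top mean [ 0.0019 -0.0072  0.1405] y range [-0.0559  0.0436] roll deg 0.0 z at 0 0.1405
```

Request:
{"name": "send_rows", "arguments": {
  "increments": [
    [0.03,0,-0.025,0.1,0.1,0.13,-1],
    [0.06,0,-0.05,0.22,0.21,0.29,-1],
    [0.09,0,-0.077,0.34,0.32,0.44,-1],
    [0.12,0,-0.103,0.46,0.44,0.6,-1],
    [0.154,0,-0.13,0.576,0.547,0.743,-1],
    [0.154,0,-0.13,0.576,0.547,0.743,-1],
    [0.154,0,-0.13,0.576,0.547,0.743,-1]
  ]
}}

```text
time: 11.1
ee_pos: [0.5211, -0.2208, 0.1586]
orientation: [0.574, 0.731, -0.334, 0.156]
wrist_force: [0.7, -0.2, -2.2]
width: 0.205
finger_force: 49.5
```

```bash
python3 -c "
from h import *
go(E(-.03,0,.06),7.2,40,18)
go(E(-.013,0,.0345),7.2,40,18)
f=grab('top');g=grab('scene')
a=cv2.resize(f['img'][170:320,400:550],(400,400));b=cv2.resize(g['img'][60:240,140:320],(400,400))
cv2.imwrite('pics/c4.png',np.hstack([a,b])[...,::-1])"; python3 held.py
```

```text
t 11.1 tcp [ 0.5211 -0.2208  0.1586] goal [ 0.5218 -0.2203  0.1584] turn [-0.001 -0.001 -0.   ] shift [ 0.004  0.011 -0.003] q [-0.57  0.52  0.63  1.89  0.51  1.05 -0.05] F [ 0.7 -0.2 -2.2] w 0.205 49.539774656295776
t 11.1 tcp [ 0.5211 -0.2208  0.1586] goal [ 0.5387 -0.2181  0.1329] turn [-0.001 -0.001 -0.   ] shift [0.156 0.312 0.178] q [-0.57  0.52  0.63  1.89  0.51  1.05 -0.05] F [ 0.7 -0.2 -2.2] w 0.205 49.539774656295776
top 454 org [ 0.4937 -0.2614  0.0606] top mean [-0.0005 -0.0021  0.1402] y range [-0.0574  0.0564] roll deg 0.21 z at 0 0.1402
scene 313 org [ 0.4937 -0.2614  0.0606] top mean [ 0.0002 -0.01    0.1411] y range [-0.0576  0.0404] roll deg 0.15 z at 0 0.1411
```

View pics/c4.png

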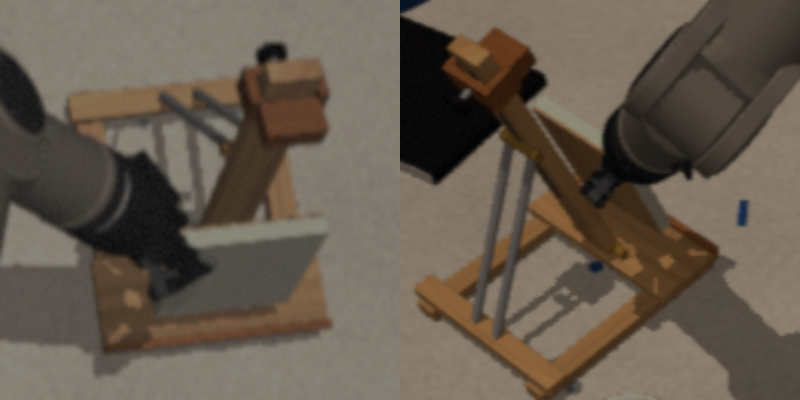

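The panel hangs parallel in front of the mast, with the rear finger beside the batten. I lower it.

Request:
{"name": "send_rows", "arguments": {
  "increments": [
    [0,0,0,0.03,0.06,0.035,-1],
    [0,0,0,0.06,0.12,0.07,-1],
    [0,0,0,0.09,0.18,0.105,-1],
    [0,0,0,0.12,0.25,0.14,-1],
    [0,0,0,0.156,0.312,0.178,-1],
    [0,0,0,0.156,0.312,0.178,-1],
    [0,0,0,0.156,0.312,0.178,-1]
  ]
}}

```text
time: 12.18
ee_pos: [0.5387, -0.2185, 0.1327]
orientation: [0.574, 0.731, -0.334, 0.155]
wrist_force: [0.5, -0.2, -1.6]
width: 0.204
finger_force: 49.4
```

```bash
python3 -c "
from h import *
go(E(-.013,0,.0345),7.2,40,18)
go(E(-.0086,0,.032),7.2,40,18)"; python3 held.py
```

```text
t 12.18 tcp [ 0.5387 -0.2185  0.1327] goal [ 0.5387 -0.2181  0.1329] turn [-0.001 -0.001 -0.   ] shift [ 0.002 -0.    -0.004] q [-0.54  0.59  0.61  1.86  0.49  1.02 -0.05] F [ 0.5 -0.2 -1.6] w 0.204 49.43949580192566
t 12.18 tcp [ 0.5387 -0.2185  0.1327] goal [ 0.5431 -0.2176  0.1304] turn [-0.001 -0.001 -0.   ] shift [0.01  0.062 0.005] q [-0.54  0.59  0.61  1.86  0.49  1.02 -0.05] F [ 0.5 -0.2 -1.6] w 0.204 49.43949580192566
top 431 org [ 0.5115 -0.2589  0.0343] top mean [-0.0005 -0.0036  0.1401] y range [-0.0574  0.0562] roll deg 0.32 z at 0 0.1401
scene 171 org [ 0.5115 -0.2589  0.0343] top mean [-0.0015  0.0076  0.141 ] y range [-0.0362  0.0396] roll deg -1.01 z at 0 0.1411
```

Request:
{"name": "send_rows", "arguments": {
  "increments": [
    [0,0,0,0.01,0.02,0.01,-1],
    [0,0,0,0.015,0.04,0.015,-1],
    [0,0,0,0.02,0.055,0.02,-1],
    [0,0,0,0.02,0.065,0.02,-1],
    [0,0,0,0.02,0.065,0.02,-1]
  ]
}}

```text
time: 12.9
ee_pos: [0.541, -0.218, 0.1302]
orientation: [0.575, 0.73, -0.336, 0.154]
wrist_force: [-6.8, 4.5, 8.3]
width: 0.206
finger_force: 51.0
```

```bash
python3 -c "
from h import *
go(E(-.0086,0,.032),7.2,40,18)"
```

```text
t 12.9 tcp [ 0.541  -0.218   0.1302] goal [ 0.5431 -0.2176  0.1304] turn [-0.004 -0.001 -0.001] shift [-0.005  0.024 -0.01 ] q [-0.54  0.6   0.61  1.86  0.48  1.02 -0.06] F [-6.8  4.5  8.3] w 0.206 50.9821879863739
```

Request:
{"name": "send_rows", "arguments": {
  "increments": [
    [0,0,0,0,0,0,-0.5],
    [0,0,0,0,0,0,-0.4],
    [0,0,0,0,0,0,-0.3],
    [0,0,0,0,0,0,-0.2],
    [0,0,0,0,0,0,-0.1],
    [0,0,0,0,0,0,-0.1]
  ]
}}

```text
time: 13.65
ee_pos: [0.5431, -0.2176, 0.1289]
orientation: [0.574, 0.731, -0.334, 0.155]
wrist_force: [-0.7, 0.2, -0.3]
width: 0.45
finger_force: 0.0
```

Request:
{"name": "send_rows", "arguments": {
  "increments": [
    [0,0,0,0,0,-0.1,-0.1],
    [0,0,0,0,0,-0.3,-0.1],
    [0,0,0,0,0,-0.5,-0.1],
    [0,0,0,0,0,-0.75,-0.1],
    [0,0,0,0,0,-1,-0.1],
    [0,0,0,0,0,-1,-0.1]
  ]
}}

```text
time: 14.4
ee_pos: [0.5574, -0.1623, 0.1884]
orientation: [0.574, 0.732, -0.332, 0.157]
wrist_force: [0.6, -0.8, -0.4]
width: 0.449
finger_force: 0.0
```

```bash
cat > chk.py <<'E'
from h import *
import sys
s=robot.get_state();print(s['time'],s['ee_pos'].round(4),s['qpos'].round(2),s['wrist_force'].round(1))
P=(R.from_euler('z',7.2,degrees=True)*R.from_euler('y',18,degrees=True)).as_matrix()
out=[]
for n in('top','scene'):
    f=grab(n);w=world(f);q=(w-np.array([.5245,-.257,.03]))@P   # mast frame: x square to face, z along mast
    m=(q[...,0]>-.022)&(q[...,0]<.003)&(abs(q[...,1])<.07)&(abs(q[...,2]-.14)<.008);g=q[m]
    print(n,'top edge',len(g),g.mean(0).round(4),'y',np.percentile(g[:,1],[1,99]).round(4))
    m=(abs(q[...,0]+.018)<.01)&(abs(q[...,1])<.055)&(q[...,2]>.02)&(q[...,2]<.13);g=q[m]
    if len(g)>50: print('  face slopes deg (y,z)',np.degrees(np.linalg.lstsq(np.c_[g[:,1:],np.ones(len(g))],g[:,0],rcond=None)[0][:2]).round(2),g.mean(0).round(4))
    m=(q[...,0]>-.034)&(q[...,0]<-.005)&(abs(q[...,1])<.022)&(q[...,2]>.16);g=q[m]
    if len(g): print('  nose',len(g),'x',np.percentile(g[:,0],[2,98]).round(4),'y',np.percentile(g[:,1],[2,98]).round(4),'z',np.percentile(g[:,2],[2,20,50,80,98]).round(4))
    out.append(cv2.resize(f['img'][150:320,400:570] if n=='top' else f['img'][50:230,140:320],(400,400)))
if len(sys.argv)>1: cv2.imwrite('pics/'+sys.argv[1],np.hstack(out)[...,::-1])
E
python3 chk.py c5.png
```

```text
14.4 [ 0.5574 -0.1623  0.1884] [-0.62  0.53  0.6   1.78  0.46  1.18 -0.05] [ 0.6 -0.8 -0.4]
top top edge 493 [-0.0105  0.0018  0.1393] y [-0.0583  0.0611]
  face slopes deg (y,z) [0.25 0.07] [-0.0187  0.0004  0.0773]
  nose 375 x [-0.0321 -0.0057] y [-0.0203  0.0217] z [0.2848 0.2954 0.3024 0.3043 0.3064]
scene top edge 213 [-0.0122  0.0204  0.1398] y [-0.0286  0.052 ]
  nose 247 x [-0.0331 -0.0078] y [-0.0211  0.0217] z [0.2844 0.3017 0.3037 0.305  0.307 ]
```

View pics/c5.png

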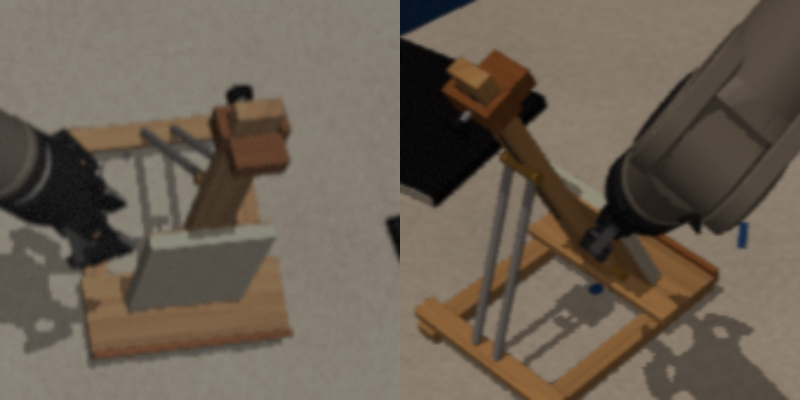

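The panel lies flat and centred (about 2 mm off, clamp nose top at 0.305 along the mast). I back out next, then go above the clamp.

Request:
{"name": "send_rows", "arguments": {
  "increments": [
    [0,0,0,0,0,-0.25,-0.5],
    [0,0,0,0,0,-0.5,-1],
    [0,0,0,0,0,-0.75,-1],
    [0,0,0,0,0,-1,-1]
  ]
}}

```text
time: 15.0
ee_pos: [0.5672, -0.1114, 0.2455]
orientation: [0.574, 0.731, -0.334, 0.155]
wrist_force: [-0.4, 0.1, -0.8]
width: 0.004
finger_force: 0.0
```

```bash
cat >> h.py <<'E'
def W(x,y,s,lean=-20):
    P=(R.from_euler('z',7.2,degrees=True)*R.from_euler('y',18,degrees=True)).as_matrix()
    p=np.array([.5245,-.257,.03])+P@[x,y,s];_,T=axes(7.2,0,lean);r,d=tgt(p,T);st=robot.get_state()
    print('t',round(st['time'],2),'tcp',st['ee_pos'].round(4),'goal',p.round(4),'turn',r,'shift',d,'mast',((st['ee_pos']-[.5245,-.257,.03])@P).round(4),'F',st['wrist_force'].round(1),'q',st['qpos'].round(2),'w',round(st['width'],3), 'down mast per 80mm (tool)',(R.from_quat(st['orientation']).inv().apply(-P[:,2])).round(3))
E
python3 -c "
from h import *
W(-.08,0,.36)"
```

```text
t 15.0 tcp [ 0.5672 -0.1114  0.2455] goal [ 0.5594 -0.2526  0.3971] turn [-0.407  0.427  0.146] shift [-2.428 -0.888 -0.188] mast [-0.0089  0.1391  0.2236] F [-0.4  0.1 -0.8] q [-0.68  0.49  0.6   1.68  0.45  1.34 -0.04] w 0.004 down mast per 80mm (tool) [0.642 0.002 0.767]
```

Request:
{"name": "send_rows", "arguments": {
  "increments": [
    [0,0,0,-0.1,-0.2,-0.15,-1],
    [0,0,0,-0.25,-0.45,-0.3,-1],
    [-0.08,0.08,0.03,-0.4,-0.7,-0.5,-1],
    [-0.16,0.17,0.06,-0.64,-0.9,-0.77,-1],
    [-0.24,0.25,0.09,-0.64,-0.9,-0.77,-1],
    [-0.32,0.34,0.12,-0.64,-0.9,-0.77,-1],
    [-0.407,0.427,0.146,-0.64,-0.9,-0.77,-1],
    [-0.407,0.427,0.146,-0.64,-0.9,-0.77,-1],
    [-0.407,0.427,0.146,-0.64,-0.9,-0.77,-1]
  ]
}}

```text
time: 16.12
ee_pos: [0.5242, -0.1159, 0.3434]
orientation: [0.651, 0.739, 0.13, 0.115]
wrist_force: [0.0, 0.8, 0.4]
width: 0.001
finger_force: 0.0
```

```bash
python3 -c "
from h import *
W(-.05,0,.35)"
```

```text
t 16.12 tcp [ 0.5242 -0.1159  0.3434] goal [ 0.5846 -0.2494  0.3783] turn [0.    0.    0.001] shift [-1.751  0.655 -0.225] mast [-0.0804  0.14    0.3034] F [0.  0.8 0.4] q [-0.6  -0.12  0.74  1.9  -0.01  1.    0.28] w 0.001 down mast per 80mm (tool) [ 0.001 -0.616  0.788]
```

Request:
{"name": "send_rows", "arguments": {
  "increments": [
    [0,0,0,-0.2,0.05,-0.1,-1],
    [0,0,0,-0.5,0.1,-0.2,-1],
    [0,0,0,-0.75,0.2,-0.23,-1],
    [0,0,0,-1,0.3,-0.23,-1]
  ]
}}

```text
time: 16.62
ee_pos: [0.5524, -0.1915, 0.3693]
orientation: [0.649, 0.741, 0.13, 0.115]
wrist_force: [0.7, -0.4, 0.3]
width: 0.002
finger_force: 0.0
```

Request:
{"name": "send_rows", "arguments": {
  "increments": [
    [0,0,0,-0.2,0.1,0,-1],
    [0,0,0,-0.45,0.2,0,-1],
    [0,0,0,-0.75,0.35,0,-1],
    [0,0,0,-0.75,0.35,0,-1],
    [0,0,0,-0.75,0.35,0,-1]
  ]
}}

```text
time: 17.25
ee_pos: [0.585, -0.2476, 0.378]
orientation: [0.65, 0.74, 0.13, 0.114]
wrist_force: [-0.2, -0.5, 0.5]
width: -0.004
finger_force: 0.0
```

```bash
python3 -c "
from h import *
W(-.014,0,.325)"
```

```text
t 17.25 tcp [ 0.585  -0.2476  0.378 ] goal [ 0.6109 -0.2461  0.3434] turn [-0.    -0.001  0.002] shift [-0.023  0.157  0.517] mast [-0.0494  0.0018  0.3499] F [-0.2 -0.5  0.5] q [-0.39  0.2   0.97  1.63 -0.41  1.15  0.8 ] w -0.004 down mast per 80mm (tool) [ 0.001 -0.615  0.788]
```

Request:
{"name": "send_rows", "arguments": {
  "increments": [
    [0,0,0,-0.02,0.05,0.15,-1],
    [0,0,0,-0.02,0.1,0.33,-1],
    [0,0,0,-0.02,0.157,0.517,-1],
    [0,0,0,-0.02,0.157,0.517,-1]
  ]
}}

```text
time: 17.75
ee_pos: [0.6107, -0.2464, 0.3425]
orientation: [0.65, 0.74, 0.13, 0.114]
wrist_force: [0.1, -0.2, 0.1]
width: -0.005
finger_force: 0.0
```

```bash
python3 -c "
from h import *
W(-.014,0,.26)"; python3 chk.py c6.png
```

```text
t 17.75 tcp [ 0.6107 -0.2464  0.3425] goal [ 0.591  -0.2486  0.2816] turn [-0.001 -0.001  0.002] shift [ 0.004 -0.493  0.631] mast [-1.39e-02 -3.00e-04  3.24e-01] F [ 0.1 -0.2  0.1] q [-0.35  0.27  0.94  1.64 -0.49  1.1   0.85] w -0.005 down mast per 80mm (tool) [-0.    -0.615  0.789]
17.75 [ 0.6107 -0.2464  0.3425] [-0.35  0.27  0.94  1.64 -0.49  1.1   0.85] [ 0.1 -0.2  0.1]
top top edge 490 [-0.0104  0.0019  0.139 ] y [-0.0579  0.0615]
  face slopes deg (y,z) [0.35 0.11] [-0.0186  0.0003  0.0771]
  nose 608 x [-0.0332 -0.0074] y [-0.0114  0.0214] z [0.2862 0.3017 0.3492 0.4216 0.4341]
scene top edge 267 [-0.012   0.0275  0.1395] y [-0.0284  0.0627]
  nose 845 x [-0.0333 -0.0103] y [-0.0144  0.0214] z [0.2911 0.3042 0.3544 0.4147 0.4353]
```

View pics/c6.png

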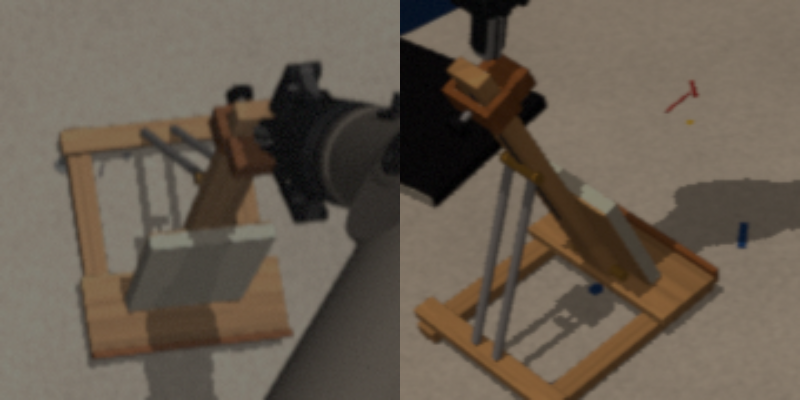

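The fingertips stand right over the clamp nose and the mast is clear. I push down along the mast.

Request:
{"name": "send_rows", "arguments": {
  "increments": [
    [0,0,0,0,-0.03,0.04,-1],
    [0,0,0,0,-0.08,0.1,-1],
    [0,0,0,0,-0.13,0.165,-1],
    [0,0,0,0,-0.18,0.23,-1],
    [0,0,0,0,-0.23,0.295,-1],
    [0,0,0,0,-0.28,0.36,-1],
    [0,0,0,0,-0.34,0.43,-1],
    [0,0,0,0,-0.4,0.51,-1],
    [0,0,0,0,-0.45,0.57,-1],
    [0,0,0,0,-0.493,0.631,-1]
  ]
}}

```text
time: 19.1
ee_pos: [0.5908, -0.2504, 0.2833]
orientation: [0.651, 0.739, 0.131, 0.116]
wrist_force: [-2.3, 0.5, 4.4]
width: -0.0
finger_force: 1.9
```

```bash
python3 -c "
from h import *
W(-.014,0,.19)"; python3 chk.py
```

```text
t 19.1 tcp [ 0.5908 -0.2504  0.2833] goal [ 0.5695 -0.2513  0.215 ] turn [ 0.001 -0.     0.001] shift [ 0.023 -0.543  0.71 ] mast [-0.0149 -0.0018  0.2615] F [-2.3  0.5  4.4] q [-0.33  0.28  0.93  1.76 -0.53  0.98  0.92] w -0.0 down mast per 80mm (tool) [ 0.001 -0.617  0.787]
19.1 [ 0.5908 -0.2504  0.2833] [-0.33  0.28  0.93  1.76 -0.53  0.98  0.92] [-2.3  0.5  4.4]
top top edge 443 [-0.0104  0.0075  0.1391] y [-0.0451  0.0607]
  face slopes deg (y,z) [0.36 0.03] [-0.0187 -0.0002  0.077 ]
  nose 484 x [-0.0335 -0.0078] y [-0.0134  0.0214] z [0.2412 0.2561 0.3113 0.3624 0.3712]
scene top edge 263 [-0.0122  0.0275  0.1399] y [-0.0274  0.0633]
  nose 664 x [-0.0334 -0.0105] y [-0.0118  0.0214] z [0.2416 0.2583 0.2926 0.3526 0.3709]
```

Request:
{"name": "send_rows", "arguments": {
  "increments": [
    [0,0,0,0,-0.05,0.06,-1],
    [0,0,0,0,-0.1,0.13,-1],
    [0,0,0,0.01,-0.15,0.195,-1],
    [0,0,0,0.01,-0.2,0.26,-1],
    [0,0,0,0.02,-0.26,0.34,-1],
    [0,0,0,0.02,-0.32,0.42,-1],
    [0,0,0,0.02,-0.38,0.5,-1],
    [0,0,0,0.02,-0.44,0.575,-1],
    [0,0,0,0.02,-0.5,0.65,-1],
    [0,0,0,0.02,-0.543,0.71,-1]
  ]
}}

```text
time: 20.45
ee_pos: [0.5696, -0.2514, 0.2149]
orientation: [0.651, 0.739, 0.131, 0.115]
wrist_force: [-0.3, -1.9, 3.6]
width: 0.002
finger_force: 1.9
```

```bash
python3 -c "
from h import *
W(-.014,0,.172)"; python3 chk.py
```

```text
t 20.45 tcp [ 0.5696 -0.2514  0.2149] goal [ 0.564  -0.252   0.1979] turn [ 0.001 -0.     0.001] shift [ 0.001 -0.138  0.175] mast [-1.390e-02 -1.000e-04  1.899e-01] F [-0.3 -1.9  3.6] q [-0.28  0.31  0.88  1.89 -0.61  0.86  1.04] w 0.002 down mast per 80mm (tool) [ 0.    -0.617  0.787]
20.45 [ 0.5696 -0.2514  0.2149] [-0.28  0.31  0.88  1.89 -0.61  0.86  1.04] [-0.3 -1.9  3.6]
top top edge 224 [-0.0116  0.0319  0.1385] y [-0.0168  0.0614]
  face slopes deg (y,z) [0.3  0.16] [-0.0186  0.0079  0.0731]
  nose 406 x [-0.0329 -0.0077] y [-0.0114  0.0213] z [0.1693 0.185  0.2433 0.2936 0.3002]
scene top edge 213 [-0.0114  0.0364  0.1394] y [0.0063 0.0632]
  nose 564 x [-0.0332 -0.0097] y [-0.0103  0.0213] z [0.1728 0.1884 0.2224 0.2829 0.2995]
```

Now the last ~25 mm, more slowly, stopping on the force.

Request:
{"name": "send_rows", "arguments": {
  "increments": [
    [0,0,0,0,-0.03,0.04,-1],
    [0,0,0,0,-0.06,0.08,-1],
    [0,0,0,0,-0.09,0.115,-1],
    [0,0,0,0,-0.115,0.145,-1],
    [0,0,0,0,-0.138,0.175,-1],
    [0,0,0,0,-0.138,0.175,-1]
  ]
}}

```text
time: 21.3
ee_pos: [0.5641, -0.2517, 0.1979]
orientation: [0.65, 0.739, 0.131, 0.115]
wrist_force: [-0.7, 0.5, 0.5]
width: -0.001
finger_force: 0.3
```

Request:
{"name": "send_rows", "arguments": {
  "increments": [
    [0,0,0,0,-0.015,0.02,-1],
    [0,0,0,0,-0.023,0.03,-1],
    [0,0,0,0,-0.031,0.04,-1],
    [0,0,0,0,-0.031,0.04,-1]
  ]
}}

```text
time: 21.8
ee_pos: [0.5631, -0.2522, 0.1946]
orientation: [0.651, 0.739, 0.131, 0.115]
wrist_force: [0.2, 1.8, 2.5]
width: -0.003
finger_force: 1.3
```

```bash
python3 -c "
from h import *
W(-.014,0,.164)"; python3 chk.py
```

```text
t 21.8 tcp [ 0.5631 -0.2522  0.1946] goal [ 0.5616 -0.2523  0.1903] turn [ 0.001 -0.     0.001] shift [ 0.    -0.036  0.044] mast [-0.0139 -0.      0.1685] F [0.2 1.8 2.5] q [-0.26  0.32  0.86  1.93 -0.65  0.82  1.08] w -0.003 down mast per 80mm (tool) [ 0.001 -0.617  0.787]
21.8 [ 0.5631 -0.2522  0.1946] [-0.26  0.32  0.86  1.93 -0.65  0.82  1.08] [0.2 1.8 2.5]
top top edge 171 [-0.0111  0.0403  0.1391] y [0.0193 0.0612]
  face slopes deg (y,z) [0.41 0.02] [-0.0187  0.0123  0.0711]
  nose 339 x [-0.0332 -0.0079] y [-0.0113  0.0206] z [0.1607 0.167  0.2274 0.2735 0.2793]
scene top edge 168 [-0.0116  0.043   0.1396] y [0.02   0.0643]
  nose 511 x [-0.033  -0.0093] y [-0.0108  0.0183] z [0.1624 0.1751 0.2081 0.264  0.279 ]
```

Request:
{"name": "send_rows", "arguments": {
  "increments": [
    [0,0,0,0,-0.012,0.015,-1],
    [0,0,0,0,-0.019,0.025,-1],
    [0,0,0,0,-0.019,0.025,-1]
  ]
}}

```text
time: 22.28
ee_pos: [0.5623, -0.2523, 0.1921]
orientation: [0.651, 0.739, 0.131, 0.115]
wrist_force: [-0.1, 2.1, 2.4]
width: -0.001
finger_force: 1.2
```

Request:
{"name": "send_rows", "arguments": {
  "increments": [
    [0,0,0,0,-0.012,0.015,-1],
    [0,0,0,0,-0.019,0.025,-1],
    [0,0,0,0,-0.019,0.025,-1]
  ]
}}

```text
time: 22.65
ee_pos: [0.5618, -0.2525, 0.1903]
orientation: [0.651, 0.739, 0.131, 0.116]
wrist_force: [-1.0, 3.2, 6.0]
width: -0.004
finger_force: 2.6
```

Request:
{"name": "send_rows", "arguments": {
  "increments": [
    [0,0,0,0,-0.012,0.015,-1],
    [0,0,0,0,-0.019,0.025,-1],
    [0,0,0,0,-0.019,0.025,-1]
  ]
}}

```text
time: 23.02
ee_pos: [0.5619, -0.2525, 0.1898]
orientation: [0.65, 0.739, 0.133, 0.116]
wrist_force: [-5.3, 6.1, 15.9]
width: -0.0
finger_force: 6.8
```

```bash
python3 -c "
from h import *
W(-.014,0,.164)"; python3 chk.py
```

```text
t 23.02 tcp [ 0.5619 -0.2525  0.1898] goal [ 0.5616 -0.2523  0.1903] turn [ 0.004 -0.001  0.001] shift [ 0.003 -0.001 -0.007] mast [-0.0136 -0.0002  0.1636] F [-5.3  6.1 15.9] q [-0.25  0.32  0.86  1.93 -0.66  0.81  1.1 ] w -0.0 down mast per 80mm (tool) [-0.001 -0.62   0.784]
23.025 [ 0.5619 -0.2525  0.1898] [-0.25  0.32  0.86  1.93 -0.66  0.81  1.1 ] [-5.3  6.1 15.9]
top top edge 168 [-0.0108  0.0403  0.1391] y [0.0205 0.0612]
  face slopes deg (y,z) [0.3  0.08] [-0.0186  0.0136  0.07  ]
  nose 295 x [-0.0336 -0.0089] y [-0.0118  0.0194] z [0.1607 0.1804 0.236  0.2694 0.274 ]
scene top edge 176 [-0.0113  0.0419  0.1395] y [0.0198 0.0648]
  nose 482 x [-0.0331 -0.0104] y [-0.0109  0.0196] z [0.1606 0.1777 0.2157 0.2607 0.2744]
```

The force jumped to 16 N with no further travel, and the nose top reads 0.161, so the clamp is seated. I retreat up and away from it.

Request:
{"name": "send_rows", "arguments": {
  "increments": [
    [0,0,0,0,0.03,-0.1,-1],
    [0,0,0,0,0,-0.3,-1],
    [0,0,0,0,-0.1,-0.5,-1],
    [0,0,0,0,-0.3,-0.8,-1],
    [0,0,0,0,-0.5,-1,-1],
    [0,0,0,0,-0.5,-1,-1],
    [0,0,0,0,-0.5,-1,-1]
  ]
}}

```text
time: 24.0
ee_pos: [0.4965, -0.2605, 0.2486]
orientation: [0.65, 0.739, 0.131, 0.115]
wrist_force: [0.1, 0.3, -0.4]
width: -0.001
finger_force: 0.0
```

```bash
python3 chk.py c7.png
python3 - <<'E'
from h import *
for n in('top','scene'):
    d=world(grab(n));A,B,C=np.moveaxis(d,-1,0);p=d[(A>.49)&(A<.535)&(B>.1)&(B<.25)&(C>.143)&(C<.156)];print('red',len(p),p.mean(0).round(4) if len(p) else '')
E
```

```text
24.0 [ 0.4965 -0.2605  0.2486] [-0.36  0.12  0.98  1.97 -0.43  0.88  0.96] [ 0.1  0.3 -0.4]
top top edge 266 [-0.0109  0.0094  0.1392] y [-0.0577  0.0613]
  face slopes deg (y,z) [0.37 0.01] [-0.0187  0.0025  0.0737]
  nose 101 x [-0.0312 -0.0055] y [-0.0206  0.0206] z [0.16   0.1606 0.1614 0.1627 0.1651]
scene top edge 166 [-0.0114  0.0426  0.1398] y [0.0195 0.0633]
  nose 92 x [-0.033  -0.0076] y [-0.0203  0.0201] z [0.16   0.1606 0.1614 0.1625 0.1645]
red 430 [0.5116 0.1737 0.1485]
red 598 [0.5115 0.1772 0.1493]
```

View pics/c7.png

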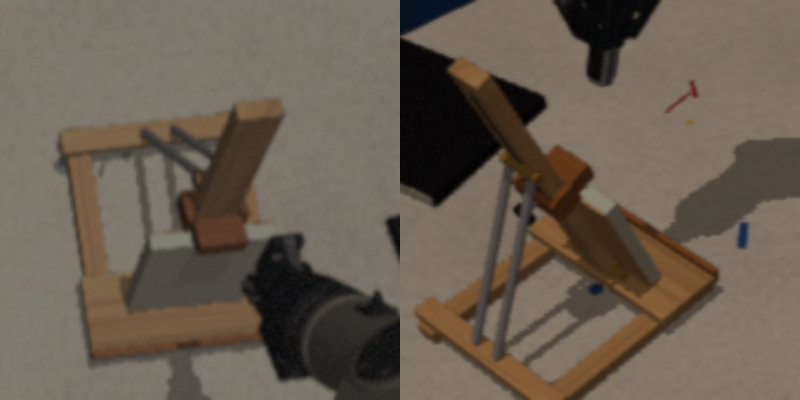

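The clamp sits on the panel's top edge, the panel is flat and centred with its white face outwards, the terracotta panel has not moved, and the arm is clear.

```bash
python3 -c "
from bench import robot
print(robot.job_done())"
```

```text
the job is handed in; nothing more can be done
None
```

I handed the job in at about 24 s; no verdict came back, but by camera the white panel is flat on the mast and centred within about 2 mm, with the clamp on its top edge and the terracotta panel where it started.

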